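Seat the register camera's plate on its three-ball mount under the sprung roller

ROBOT

A 6-joint arm with a two-finger parallel gripper is mounted at the origin on the work surface. World frame = base frame: x ahead of the robot, y to its left, z up, the work surface at z = 0. Lengths are in m, angles in rad, forces in N, time in s.
With the tool pointing down it reaches from about 0.275 to 0.85 m from the base axis. Payload 19 kg.
Tool frame: the origin (TCP) lies at the very end of the fingers, on their centre line; the grasp point (between the pads) lies 19 mm behind it (tcp_to_grasp is the distance from the TCP to the grasp point, in m); x points along the fingers, z is the direction in which the jaws open and shut, and the axes are right-handed (so a half turn about x gives the same grasp; the last joint's range is limited). The gripper opens to 85 mm and grips with 20 to 120 N. Pads are 22 mm wide; open, the fingers measure 114 mm over their backs; the gripper's body (76 mm by 85 mm) begins 54 mm behind the grasp point. The pads swing forward as they close: fully open they stand 13 mm farther back than shut.
Start: joints at [1.203, 0.15, 1.437, -0, 1.554, -0.134], TCP at [0.133, 0.559, 0.231] pointing down, gripper open.
Joint ranges: [-2.8, 2.8], [-0.68, 2.1], [0.12, 2.68], [-1.39, 4.53], [0.16, 2.79], [-2.81, 2.81]. Speed limits (rad/s): [1.89, 1.89, 2.22, 3.01, 3.01, 3.01].

INTERFACE

Orientations are given as [roll, pitch, yaw] about the fixed x, y, z axes, in that order (R = Rz(yaw) Ry(pitch) Rx(roll)).
In Python, from station import * gives the robot as it stands.
- The arm moves only by the tool arm_command, never from a script. Its argument "series" is a list of rows, each an object of numbers: "claw": the closure in counts, from 0 (fully open) to 255 (shut); "dx", "dy", "dz": the shift along the tool's x, y, z in cm; "turn": the turn about the tool's x in rad. In form: [{"claw": .., "dx": .., "dy": .., "dz": .., "turn": ..}, ...]. A call has 1 to 8 rows; each row shifts and turns the pose as measured when the row begins, along the tool's axes as they then stand; what a row does not reach is not made up. A row lasts 1/10 s, in which the tool goes at most 50 mm and 8.59 degrees, less where a joint would pass 70% of its speed; a pose out of reach is approached as far as the arm can. A call with a gripper value outside its range is refused whole. The fingers move at their own pace and stop on an object; "newtons" is the grip in N (left out, the last holds). Time passes only in rows, so rows that do not move let the fingers close. It gives the time, the measured TCP pose, the force and the opening at its end, in the units of the state.
- get_state(): the state, without advancing time (a new reading comes with each control period).
- capture(name): name is "side" or "top"; returns a dict with "image" (384x512x3 uint8, red, green, blue), "vfov" (degrees; the focal length in pixels is half the picture's height over the tangent of half this angle, whatever the lens; pixels are square), "cx", "cy" (the principal point, pixels), "R" (3x3) and "t" (3): a world point X has camera coordinates R X + t. Camera axes: x right, y down, z forward; pixel columns grow to the right and rows downward; lengths in m; the calibration is good to about 2 mm. A picture is of the moment at which its call begins. There is no depth.
- job_done(): hands the job in, once; it reports no verdict.
The state is a dict: "time_s": time; "q": joint angles; "dq": joint speeds; "tau": joint torques, N m; "tool_pos": TCP position; "tcp_rot": TCP orientation; "contact_force": force on the tool from outside, world axes, zero at the start; "wrist_torque": the same for the moment, N m; "opening": opening from 0.0 (shut) to 1.0 (fully open).
Only numpy, scipy, OpenCV 4.12 (cv2) and the standard library are available. Lean on these libraries where they do the work, as an engineer would, in place of code of your own. Each camera call takes 0.05 s, during which the arm holds its last target.

TASK

Put the loose register-camera plate back on its three-ball mount on the rail bed: slide it in on top of the balls, orange ridge first, under the yellow sprung roller arm, until the roller has gone over the ridge's crest and the spring draws the plate home, fully down on all three balls. Keep the camera upright, let go of the plate there, and leave the things lying around where they are.

Things in the scene. Friction and masses are not known exactly. Their poses are not given: they have to be found in the camera images.
- bed: Grey rail bed fixed to the bench, 240 x 100 mm, top 20 mm up; origin on the bench, x along the rail, the way the plate is slid in, z up. An aluminium saddle (170 x 86 x 12 mm) is clamped on it, square to the rail and centred (y = 0), but ANYWHERE within 20 mm either side of its middle setting in bed x. The setting is not reported: see or feel it.
- bed_home (a point): Where the plate's origin lies, axes parallel to the bed's, when it is home and the saddle is at its middle setting: bed (0, 0, 49.6) mm. Shift along bed x by the saddle's setting, which also shifts the balls, yoke and roller. With the plate level, its origin 54 mm or more above the bench, its dowels pass freely over the balls.
- bed_balls (a point): Middle of the three fixed steel balls at the middle setting, at ball centre height: bed (0, 0, 40) mm. Balls 14 mm in diameter, polished and greased (slippery), at (35, 0), (-35, 30), (-35, -30) mm from it in bed x, y.
- bed_pivot (a point): Pivot of the yellow sprung roller arm at the middle setting: bed (100, 0, 70.5) mm, in a blue yoke 22 mm long, 56 mm wide, up to 79 mm above the bench. The forked arm (31 mm wide) reaches 100 mm back (-x) to a free-turning black roller, 14 mm diameter, 16 mm wide, over the balls' middle. At rest the roller's lowest point is 63.5 mm above the bench.
- plate: Loose aluminium plate with a register camera, 0.3 to 0.5 kg. Plate 130 x 96 x 6 mm (x -62 to +68 mm), origin on its underside, x to its front, z up. Three pairs of 6 mm steel dowels hang to 6 mm below the origin: lying on the bench the origin is 6 mm up. Home, each pair straddles one ball; with the dowels on top of the balls the plate stands 3.4 mm higher.
- plate_grip (a point): Middle of the black camera body to grasp, at plate (-36, 0, 31) mm: 36 (x) x 30 (y) x 50 mm tall, standing on the plate, its top 56 mm above the plate's origin. The plate's centre of mass is near plate x = -11 mm.
- plate_crest (a point): Crest of the orange ridge, at plate (12, 0, 23) mm. The ridge is 14 mm wide: from x = 46, z = 6 mm (the plate's top) it rises to the crest, then falls at 18 degrees to a notch at x = -1 mm and rises again at 30 degrees to x = -14 mm. Home, the roller lies in the notch.
- plate_front (a point): Plate (35, 0, 0) mm, over the front dowel pair: it runs along x (x 19 to 69 mm), axes 15 mm apart, open to the front with ends bent up as a lead-in, so its ball enters from ahead.
- plate_left (a point): Plate (-35, 30, 0) mm, over the left rear dowel pair (axes 15 mm apart, 22 mm long, at 60 degrees to x). The rear pairs draw the plate home by themselves from up to about 7 mm short of home or 5 mm beyond it once it is let go.
- plate_right (a point): Plate (-35, -30, 0) mm, over the right rear dowel pair, mirror of the left one.
- roller_arm (a joint): Lift angle (rad) of the sprung arm: 0 = down on its stop; about 0.055 with the plate home; 0.10 to 0.17 on the crest. The roller presses down with about 8 N at rest, 10 N home, 13 N on the crest. Pushing the ridge under it takes about 4 to 8 N along the rail; past the crest (plate nearer than about 12 mm to home) it pulls the plate forward with about 3 N.
- tape_roll: bystander: clear roll of tape lying flat, 56 mm diameter, 22 mm high, origin under its centre
- cleaner: bystander: white bottle, 44 mm diameter, 130 mm tall, origin under its centre
- staple_box: bystander: blue box 70 x 50 x 30 mm, origin under its centre
- driver: bystander: yellow screwdriver 150 mm long lying flat, handle towards the robot, origin under its middle
Things that resemble listed ones, but are neither listed nor needed, are in the scene too. Leave any purple look-alike of the plate alone.

How it is judged:
On the way:
1. the plate's ridge lifts the sprung roller, the plate above the rail bed and pointing along it (value of joint roller_arm above 0.085 rad and z of plate in the frame of bed above 0.045 m and angle between the x axis of plate and the x axis of bed, either way round below 0.2 rad).
At the end, for the whole second after the job is handed in: The plate, let go and at rest, is home: underside 49.6 mm (within 1.4) above the bench over each ball, within 4 mm of the rail's centre line and 24 mm of the middle setting, parallel to the rail within 0.05 rad, the roller in the notch (arm lifted 0.042 to 0.070 rad) (z of plate_front in the frame of bed between 0.0482 and 0.051 m and z of plate_left in the frame of bed between 0.0482 and 0.051 m and z of plate_right in the frame of bed between 0.0482 and 0.051 m and y of plate in the frame of bed between -0.004 and 0.004 m and x of plate in the frame of bed between -0.024 and 0.024 m and angle between the x axis of plate and the x axis of bed, either way round below 0.05 rad and value of joint roller_arm between 0.042 and 0.07 rad and linear speed of plate below 0.01 m/s); the robot touches nothing.
It fails at once if a bystander was moved more than 25 mm or the bottle knocked over (distance of any of tape_roll, cleaner, staple_box, driver from where it was at the start of the episode above 0.025 m or angle between cleaner's own z axis and vertical above 0.5 rad).
It fails at once if the camera plate was tipped over (angle between plate's own z axis and vertical above 1 rad).
It also fails if it takes over 61 s, if anything falls off the work surface, if the arm or the gripper's body presses on something with over 40 N, if the wrist force passes 120 N, or if a joint passes its speed limit or range.

## Working session

There is one attempt and no reset: what is moved stays moved. The work goes in short steps, Python scripts to look and compute and a tool call to move; the robot and the scene stay as the last step left them, time stands still between calls to the robot, and variables do not carry over. Pictures are saved under pics/ and viewed, and the job is handed in when it is done.

Besides the shell and the picture viewer there is one more tool, called after "Call:" as name([rows], argument=value, ...), one row to a line, values as JSON. arm_command: Moves the arm, as the interface text tells. Its arguments: {"type":"object","properties":{"series":{"type":"array"},"newtons":{"type":"number"}},"required":["series"]}

```bash
ls; mkdir -p pics; python3 - <<'E'
from station import *
import cv2,json
s=get_state();print(s)
for n in("side","top"):
    c=capture(n);cv2.imwrite(f"pics/{n}0.png",c["image"][:,:,::-1]);print(n,c["vfov"],c["cx"],c["cy"],c["R"],c["t"])
E
```

```text
pics
{'time_s': 0.0, 'q': array([ 1.20298282e+00,  1.50969677e-01,  1.43801297e+00, -1.09232277e-05,
        1.55377414e+00, -1.34011979e-01]), 'dq': array([-0.00124392, -0.00145436,  0.00104968, -0.00163874,  0.00116732,
       -0.00127053]), 'tau': array([ 4.78505717e-04, -7.13059258e+01, -5.70878112e+01, -1.14223581e-04,
        8.77904211e-03, -5.44608736e-05]), 'tool_pos': array([0.13315891, 0.55912835, 0.23069374]), 'tcp_rot': array([ 3.01696196,  1.56963214, -1.92922835]), 'contact_force': array([-0.33397499,  0.07925963, -0.88136544]), 'wrist_torque': array([-0.02871098, -0.01204052, -0.02703629]), 'opening': 1.0020625203794087}
side 54.68560047974881 257.8446789400263 184.54924136797854 [[ 0.99923077 -0.03463872 -0.01838556]
 [-0.03857165 -0.78349442 -0.62020055]
 [ 0.00707797  0.62043264 -0.7842278 ]] [-0.55539815  0.0389604   1.01626115]
top 55.343179265739735 265.5157218924078 192.18834259382493 [[-0.00172757 -0.99957062 -0.02925065]
 [-0.9959633   0.00434497 -0.08965617]
 [ 0.08974476  0.02897769 -0.99554315]] [0.00700302 0.57110963 0.93300943]
```

View pics/side0.png

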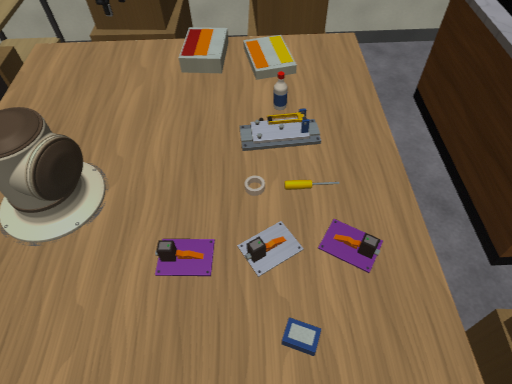

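View pics/top0.png

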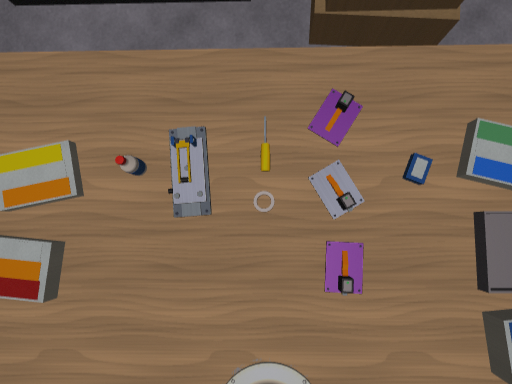

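```bash
cat > h.py <<'E'
from station import *
import cv2,numpy as np
def cap(n):
    c=capture(n);c["f"]=c["image"].shape[0]/2/np.tan(np.radians(c["vfov"])/2);return c
def proj(c,X):
    p=np.asarray(X)@np.array(c["R"]).T+c["t"];return np.stack([c["cx"]+c["f"]*p[...,0]/p[...,2],c["cy"]+c["f"]*p[...,1]/p[...,2]],-1)
def ray(c,uv):
    R=np.array(c["R"]);d=np.array([(uv[0]-c["cx"])/c["f"],(uv[1]-c["cy"])/c["f"],1.])@R;return -R.T@c["t"],d
def onz(c,uv,z):
    o,d=ray(c,uv);return o+d*(z-o[2])/d[2]
def crop(c,x0,y0,w,h,s,name):
    im=cv2.resize(c["image"][y0:y0+h,x0:x0+w,::-1],None,fx=s,fy=s,interpolation=cv2.INTER_CUBIC);cv2.imwrite("pics/"+name,im)
E
python3 - <<'E'
from h import *
import pickle
c={n:cap(n) for n in("side","top")};pickle.dump(c,open("c0.pkl","wb"))
crop(c["side"],230,95,100,75,8,"s_bed.png");crop(c["side"],225,210,100,75,8,"s_pl.png")
crop(c["top"],150,110,100,120,5,"t_bed.png");crop(c["top"],295,145,80,80,7,"t_pl.png")
E
```

```text
(no output)
```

View pics/s_bed.png

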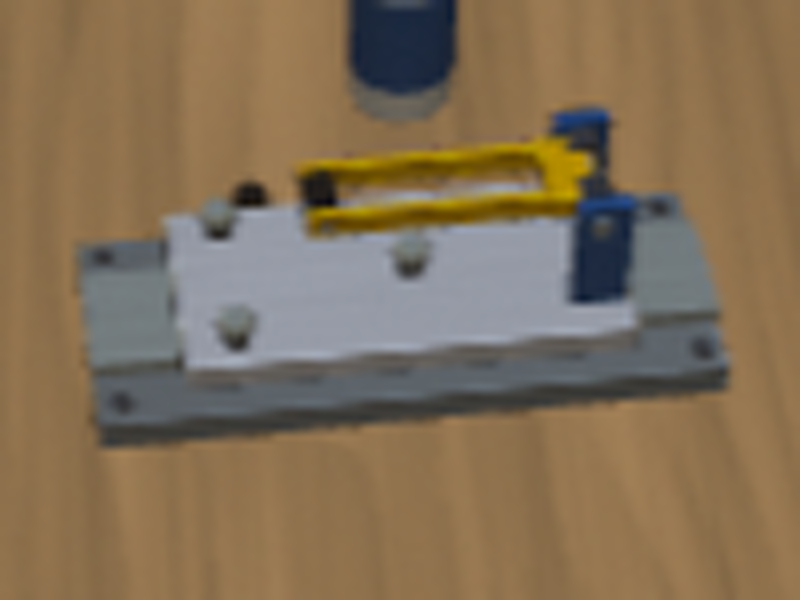

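View pics/s_pl.png

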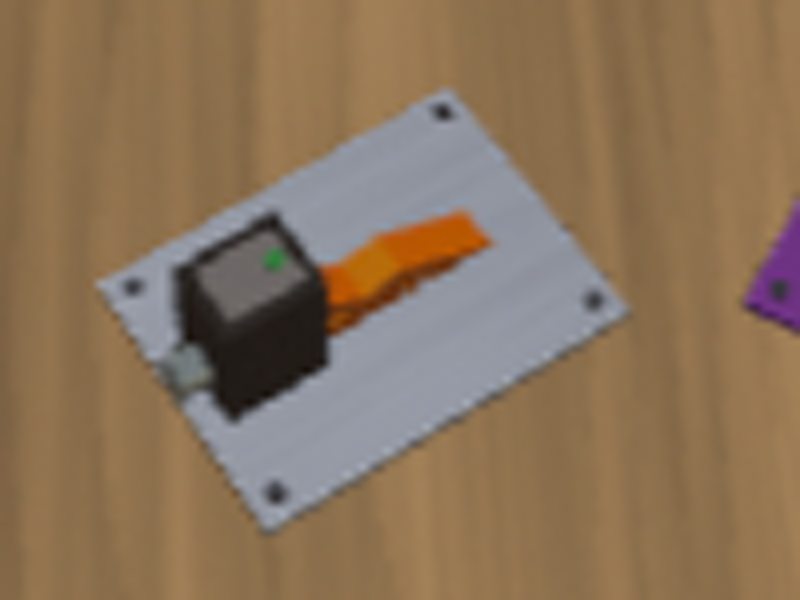

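View pics/t_bed.png

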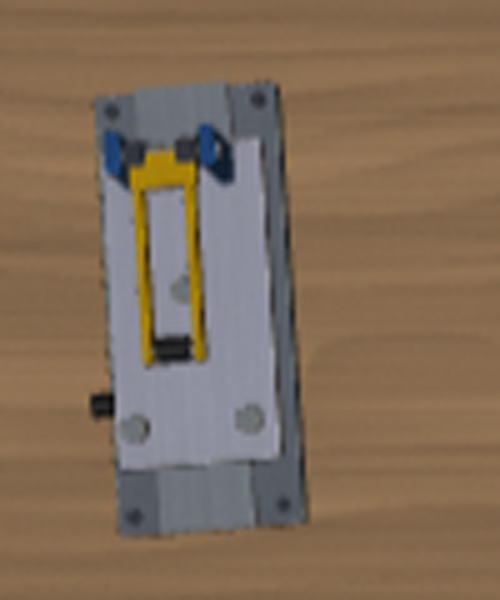

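View pics/t_pl.png

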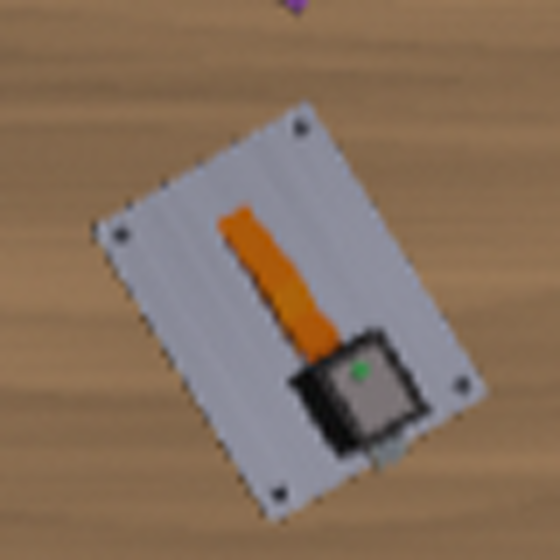

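```bash
cat > fit.py <<'E'
from h import *
from scipy.optimize import least_squares
def px(pts,x0,y0,s): return (np.array(pts,float)+.5)/s-.5+[x0,y0]
def T(p,X):
    c,s=np.cos(p[2]),np.sin(p[2]);X=np.asarray(X,float);return np.stack([p[0]+c*X[:,0]-s*X[:,1],p[1]+s*X[:,0]+c*X[:,1],X[:,2]+(p[3] if len(p)>3 else 0)],-1)
def fit(obs,p0):
    # obs: list of (cam, X, uv)
    f=lambda p:np.concatenate([(proj(c,T(p,X))-uv).ravel() for c,X,uv in obs])
    r=least_squares(f,p0);return r.x,np.abs(r.fun).max(),r.fun
E
python3 - <<'E'
from fit import *
import pickle
c=pickle.load(open("c0.pkl","rb"));S,Tp=c["side"],c["top"]
P=np.array([[-.062,.048,.012],[.068,.048,.012],[.068,-.048,.012],[-.062,-.048,.012]])
sp=px([(95,285),(450,90),(630,312),(268,532)],225,210,8); tp=px([(272,520),(95,230),(310,103),(487,392)],295,145,7)
for nm,o in(("both",[(S,P,sp),(Tp,P,tp)]),("side",[(S,P,sp)]),("top",[(Tp,P,tp)])):
    print("plate",nm,*fit(o,[.5,-.15,.5])[:2])
B=np.array([[.035,0,.04],[-.035,.03,.04],[-.035,-.03,.04]])
sb=px([(410,257),(217,217),(236,325)],230,95,8);tb=px([(181,291),(134,427),(249,419)],150,110,5)
for nm,o in(("both",[(S,B,sb),(Tp,B,tb)]),("side",[(S,B,sb)]),("top",[(Tp,B,tb)])):
    print("balls",nm,*fit(o,[.6,.2,0])[:2])
hs=px([(103,257),(122,402),(703,347),(658,207)],230,95,8);ht=px([(111,111),(258,100),(284,504),(135,516)],150,110,5)
a=np.array([onz(S,u,.02) for u in hs]);b=np.array([onz(Tp,u,.02) for u in ht]);print(a,a.mean(0));print(b,b.mean(0))
for n,uv in(("tape",(264,202)),("driver",(266,158)),("cleaner base",(140,170))): print(n,onz(Tp,uv,0.01))
for n,uv in(("tape",(255,185)),("driver",(310,184)),("cleaner base",(280,108)),("cap",(281,75))): print(n,onz(S,uv,0.01))
E
```

```text
plate both [ 0.5769476  -0.18245806  0.53136619] 0.8152177854637728
plate side [ 0.57630627 -0.18247137  0.53292808] 0.3222777704298494
plate top [ 0.57772058 -0.18246898  0.52980552] 0.5503469265065632
balls both [0.59947582 0.20915453 0.07982808] 0.5655139277702688
balls side [0.5985288  0.2080948  0.06882189] 0.22578614664591612
balls top [0.60018428 0.20955584 0.08539114] 0.29660793701299326
[[0.51660624 0.23750314 0.02      ]
 [0.52296274 0.15877853 0.02      ]
 [0.74139171 0.17605084 0.02      ]
 [0.73423413 0.25414412 0.02      ]] [0.6287987  0.20661916 0.02      ]
[[0.73613264 0.25778659 0.02      ]
 [0.74142332 0.17819932 0.02      ]
 [0.5241449  0.16135428 0.02      ]
 [0.51804135 0.24034587 0.02      ]] [0.62993555 0.20942152 0.02      ]
tape [0.54640454 0.00979606 0.01      ]
driver [0.6646847  0.00426413 0.01      ]
cleaner base [0.63426511 0.3451284  0.01      ]
tape [0.54864371 0.01321956 0.01      ]
driver [0.69959216 0.00929358 0.01      ]
cleaner base [0.64022208 0.33083702 0.01      ]
cap [0.65667165 0.51014893 0.01      ]
```

```bash
cat > mv.py <<'E'
from fit import *
from scipy.spatial.transform import Rotation as Ro
def go(xyz,yaw,s=None):
    "remaining: turn (rad) so tool z is along plate y at yaw; shifts in cm in CURRENT axes and in axes after the turn"
    s=s or get_state();R=Ro.from_euler("xyz",s["tcp_rot"]).as_matrix()
    d=np.array(xyz)-s["tool_pos"];zt=R[:,2];yd=np.array([-np.sin(yaw),np.cos(yaw),0])
    v=R.T@yd;t=np.arctan2(-v[1],v[2]);t=(t+np.pi/2)%np.pi-np.pi/2
    R2=R@Ro.from_rotvec([t,0,0]).as_matrix()
    print("t",s["time_s"],"tcp",s["tool_pos"].round(4),"xaxis",R[:,0].round(3),"F",s["contact_force"].round(1),"M",s["wrist_torque"].round(2),"open",round(s["opening"],3),"q",s["q"].round(2))
    print("turn",t.round(4),"now cm",(R.T@d*100).round(2),"after turn cm",(R2.T@d*100).round(2))
    return R,R2
def pt(p,x): return T(p,np.array([x],float))[0]
E
python3 - <<'E'
from mv import *
p=[.577,-.1825,.531]
g=pt(p,[-.036,0,0]);print(g);R,R2=go([g[0],g[1],.20],.531);print(R.round(2),R2.round(2))
E
```

```text
[ 0.54595716 -0.20073025  0.        ]
t 0.2 tcp [0.1332 0.5592 0.2309] xaxis [-0.    -0.001 -1.   ] F [0.3 0.2 0.1] M [0.   0.03 0.04] open 1.004 q [ 1.2   0.15  1.44  0.    1.55 -0.13]
turn -0.7648 now cm [  3.13 -57.76 -64.36] after turn cm [  3.13   2.89 -86.43]
[[-0.   -0.97  0.23]
 [-0.    0.23  0.97]
 [-1.    0.   -0.  ]] [[-0.   -0.86 -0.51]
 [-0.   -0.51  0.86]
 [-1.    0.   -0.  ]]
```

Call:
arm_command([
  {"claw":0,"dx":0,"dy":0,"dz":0,"turn":-0.149},
  {"claw":0,"dx":0,"dy":0,"dz":0,"turn":-0.149},
  {"claw":0,"dx":0,"dy":0,"dz":0,"turn":-0.149},
  {"claw":0,"dx":0,"dy":0,"dz":0,"turn":-0.149},
  {"claw":0,"dx":0,"dy":0,"dz":-4,"turn":-0.149},
  {"claw":0,"dx":0,"dy":0,"dz":-4,"turn":-0.02},
  {"claw":0,"dx":0,"dy":0,"dz":-4,"turn":0},
  {"claw":0,"dx":0,"dy":0,"dz":-4,"turn":0},
], newtons=60)

```text
time_s: 1.0
tool_pos: [0.2087, 0.4168, 0.2282]
tcp_rot: [2.045, 1.566, -2.114]
contact_force: [1.6, 0.6, -0.1]
opening: 0.999
```

```bash
python3 - <<'E'
from mv import *
p=[.577,-.1825,.531]
g=pt(p,[-.036,0,0]);go([g[0],g[1],.20],.531)
E
```

```text
t 1.0 tcp [0.2087 0.4168 0.2282] xaxis [-0.003 -0.004 -1.   ] F [ 1.6  0.6 -0.1] M [ 0.03 -0.01  0.03] open 0.999 q [ 0.94 -0.07  1.68 -0.    1.54 -1.18]
turn 0.0226 now cm [  3.     3.76 -70.26] after turn cm [  3.     2.17 -70.32]
```

Call:
arm_command([
  {"claw":0,"dx":0,"dy":0.3,"dz":-5,"turn":0.02},
  {"claw":0,"dx":0,"dy":0.3,"dz":-5,"turn":0},
  {"claw":0,"dx":0,"dy":0.3,"dz":-5,"turn":0},
  {"claw":0,"dx":0,"dy":0.3,"dz":-5,"turn":0},
  {"claw":0,"dx":0,"dy":0.2,"dz":-5,"turn":0},
  {"claw":0,"dx":0,"dy":0.2,"dz":-5,"turn":0},
  {"claw":0,"dx":0,"dy":0.2,"dz":-5,"turn":0},
  {"claw":0,"dx":0,"dy":0.2,"dz":-5,"turn":0},
])

```text
time_s: 1.8
tool_pos: [0.3924, 0.0612, 0.2298]
tcp_rot: [3.087, 1.567, -1.089]
contact_force: [2.1, 1.6, -0.2]
opening: 1.001
```

Call:
arm_command([
  {"claw":0,"dx":0,"dy":0,"dz":-5,"turn":0},
  {"claw":0,"dx":0,"dy":0,"dz":-5,"turn":0},
  {"claw":0,"dx":0,"dy":0,"dz":-5,"turn":0},
  {"claw":0,"dx":0,"dy":0,"dz":-5,"turn":0},
  {"claw":0,"dx":0,"dy":0,"dz":-5,"turn":0},
])

```text
time_s: 2.3
tool_pos: [0.5172, -0.1556, 0.2312]
tcp_rot: [-2.783, 1.566, -0.678]
contact_force: [0.7, 1.6, 1.0]
opening: 0.999
```

```bash
python3 - <<'E'
from mv import *
p=[.577,-.1825,.531]
g=pt(p,[-.036,0,0]);go([g[0],g[1],.10],.531)
E
```

```text
t 2.3 tcp [ 0.5172 -0.1556  0.2312] xaxis [ 0.004 -0.003 -1.   ] F [0.7 1.6 1. ] M [0.01 0.02 0.01] open 0.999 q [-0.43  0.07  1.52 -0.    1.54 -2.54]
turn 0.0031 now cm [13.15 -0.15 -5.29] after turn cm [13.15 -0.17 -5.28]
```

Call:
arm_command([
  {"claw":0,"dx":3,"dy":0,"dz":-3.3,"turn":0},
  {"claw":0,"dx":3.5,"dy":0,"dz":-2,"turn":0},
  {"claw":0,"dx":3.5,"dy":0,"dz":0,"turn":0},
  {"claw":0,"dx":3.2,"dy":0,"dz":0,"turn":0},
  {"claw":0,"dx":0,"dy":0,"dz":0,"turn":0},
])

```text
time_s: 2.8
tool_pos: [0.5472, -0.2106, 0.0933]
tcp_rot: [-2.898, 1.566, -0.8]
contact_force: [0.0, 0.3, 0.1]
opening: 1.002
```

```bash
python3 - <<'E'
from mv import *
p=[.577,-.1825,.531]
g=pt(p,[-.036,0,0]);go([g[0],g[1],.021],.531)
c=cap("side");crop(c,205,170,130,110,6,"s1.png");c=cap("top");crop(c,280,130,110,100,7,"t1.png")
E
```

```text
t 2.8 tcp [ 0.5472 -0.2106  0.0933] xaxis [ 0.004 -0.004 -1.   ] F [0.  0.3 0.1] M [ 0.02 -0.02  0.01] open 1.002 q [-0.5   0.25  1.6  -0.    1.28 -2.6 ]
turn -0.0033 now cm [ 7.23 -0.38  0.95] after turn cm [ 7.23 -0.39  0.95]
```

View pics/s1.png

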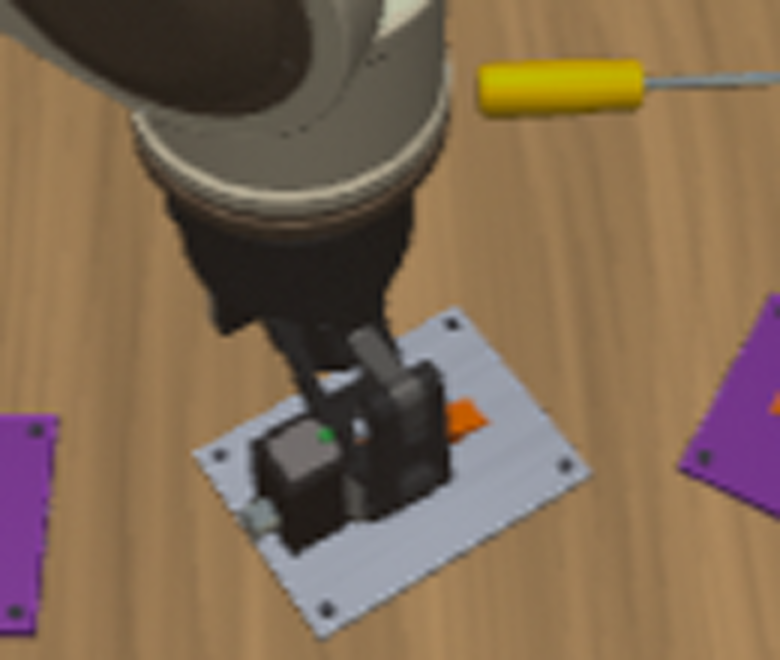

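View pics/t1.png

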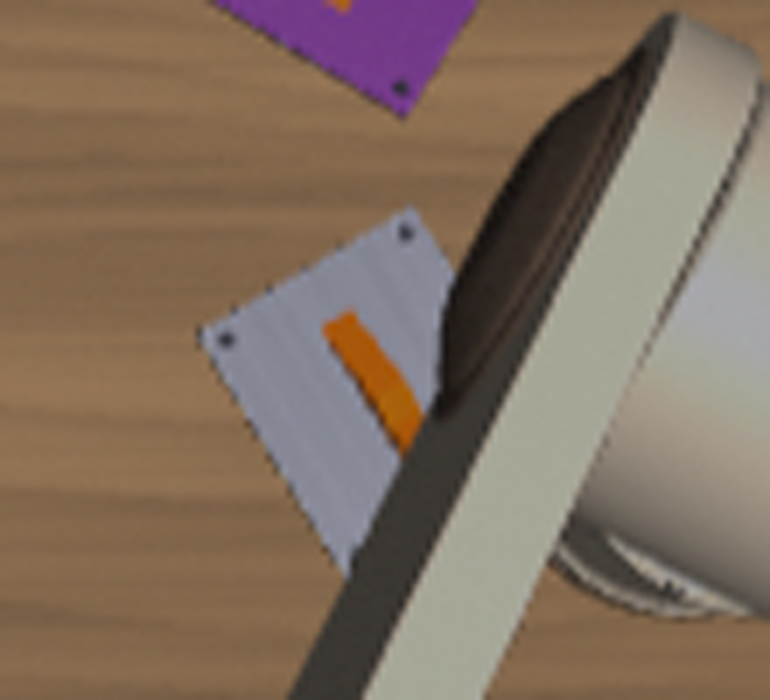

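Call:
arm_command([
  {"claw":0,"dx":0,"dy":-0.38,"dz":0.95,"turn":0},
  {"claw":0,"dx":0,"dy":0,"dz":0,"turn":0},
])

```text
time_s: 3.1
tool_pos: [0.5487, -0.2006, 0.1019]
tcp_rot: [-2.676, 1.555, -0.577]
contact_force: [-0.6, -0.1, -0.1]
opening: 1.004
```

```bash
python3 - <<'E'
from mv import *
p=[.577,-.1825,.531]
g=pt(p,[-.036,0,0]);go([g[0],g[1],.021],.531)
c=cap("side");crop(c,205,170,130,110,6,"s2.png")
E
```

```text
t 3.1 tcp [ 0.5487 -0.2006  0.1019] xaxis [ 0.013 -0.009 -1.   ] F [-0.6 -0.1 -0.1] M [-0.05 -0.    0.  ] open 1.004 q [-0.48  0.24  1.6  -0.    1.29 -2.58]
turn -0.0027 now cm [8.09 0.3  0.24] after turn cm [8.09 0.3  0.24]
```

View pics/s2.png

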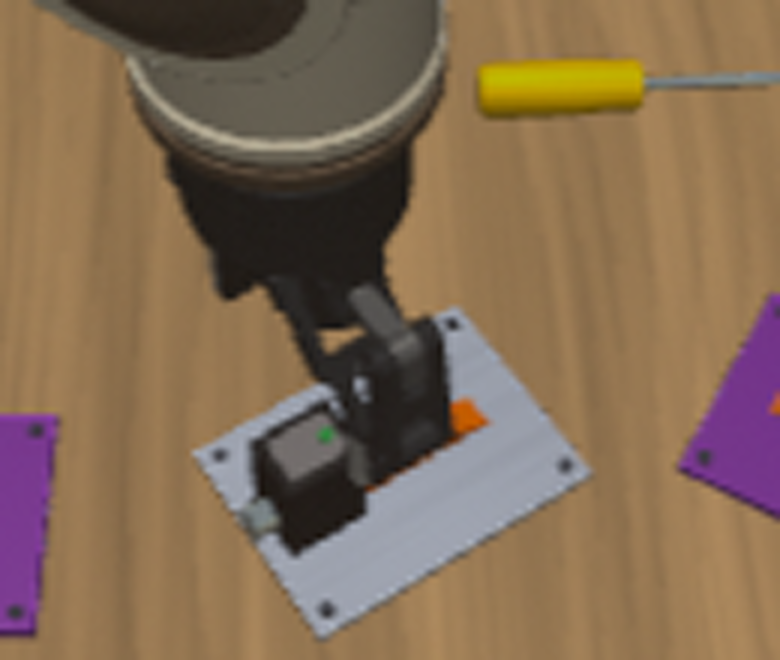

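Call:
arm_command([
  {"claw":0,"dx":1,"dy":0.1,"dz":0.1,"turn":0},
  {"claw":0,"dx":1,"dy":0.1,"dz":0.1,"turn":0},
  {"claw":0,"dx":1,"dy":0,"dz":0,"turn":0},
  {"claw":0,"dx":1,"dy":0,"dz":0,"turn":0},
  {"claw":0,"dx":0.5,"dy":0,"dz":0,"turn":0},
])

```text
time_s: 3.65
tool_pos: [0.5474, -0.2009, 0.0557]
tcp_rot: [-2.672, 1.55, -0.572]
contact_force: [-0.9, -0.1, -0.5]
opening: 0.998
```

```bash
python3 - <<'E'
from mv import *
p=[.577,-.1825,.531]
g=pt(p,[-.036,0,0]);go([g[0],g[1],.021],.531)
E
```

```text
t 3.65 tcp [ 0.5474 -0.2009  0.0557] xaxis [ 0.017 -0.011 -1.   ] F [-0.9 -0.1 -0.5] M [ 0.02 -0.01  0.02] open 0.998 q [-0.48  0.27  1.66 -0.    1.19 -2.58]
turn -0.0017 now cm [3.47 0.15 0.15] after turn cm [3.47 0.15 0.15]
```

Call:
arm_command([
  {"claw":0,"dx":-3,"dy":0.1,"dz":0.1,"turn":0},
  {"claw":0,"dx":-3,"dy":0,"dz":0,"turn":0},
])

```text
time_s: 3.85
tool_pos: [0.5427, -0.1989, 0.1108]
tcp_rot: [-2.76, 1.56, -0.66]
contact_force: [0.8, -0.2, 0.9]
opening: 0.999
```

Call:
arm_command([
  {"claw":0,"dx":0,"dy":0,"dz":0,"turn":0},
])

```text
time_s: 3.95
tool_pos: [0.5439, -0.1996, 0.1137]
tcp_rot: [-2.71, 1.556, -0.61]
contact_force: [-0.3, -0.9, 0.5]
opening: 1.001
```

```bash
python3 - <<'E'
from mv import *
p=[.577,-.1825,.531]
g=pt(p,[-.036,0,0]);go([g[0],g[1],.021],.531)
E
```

```text
t 3.95 tcp [ 0.5439 -0.1996  0.1137] xaxis [ 0.012 -0.008 -1.   ] F [-0.3 -0.9  0.5] M [-0.03  0.    0.  ] open 1.001 q [-0.48  0.22  1.6  -0.    1.31 -2.58]
turn -0.0021 now cm [ 9.28 -0.06 -0.08] after turn cm [ 9.28 -0.06 -0.08]
```

Call:
arm_command([
  {"claw":0,"dx":1.5,"dy":0,"dz":0,"turn":0},
  {"claw":0,"dx":2,"dy":0,"dz":0,"turn":0},
  {"claw":0,"dx":2,"dy":0.1,"dz":0,"turn":0},
  {"claw":0,"dx":2,"dy":0.1,"dz":0.05,"turn":0},
  {"claw":0,"dx":1,"dy":0.05,"dz":0.05,"turn":0},
  {"claw":0,"dx":0.3,"dy":0,"dz":0,"turn":0},
])

```text
time_s: 4.55
tool_pos: [0.5401, -0.1999, 0.0145]
tcp_rot: [-2.766, 1.561, -0.667]
contact_force: [-0.5, -0.2, 0.7]
opening: 0.998
```

```bash
python3 - <<'E'
from mv import *
p=[.577,-.1825,.531]
g=pt(p,[-.036,0,0]);go([g[0],g[1],.021],.531)
c=cap("side");crop(c,205,170,130,110,6,"s3.png")
E
```

```text
t 4.55 tcp [ 0.5401 -0.1999  0.0145] xaxis [ 0.008 -0.006 -1.   ] F [-0.5 -0.2  0.7] M [ 0.03 -0.04  0.02] open 0.998 q [-0.49  0.31  1.7  -0.    1.12 -2.59]
turn -0.0026 now cm [-0.65 -0.47 -0.37] after turn cm [-0.65 -0.46 -0.37]
```

View pics/s3.png

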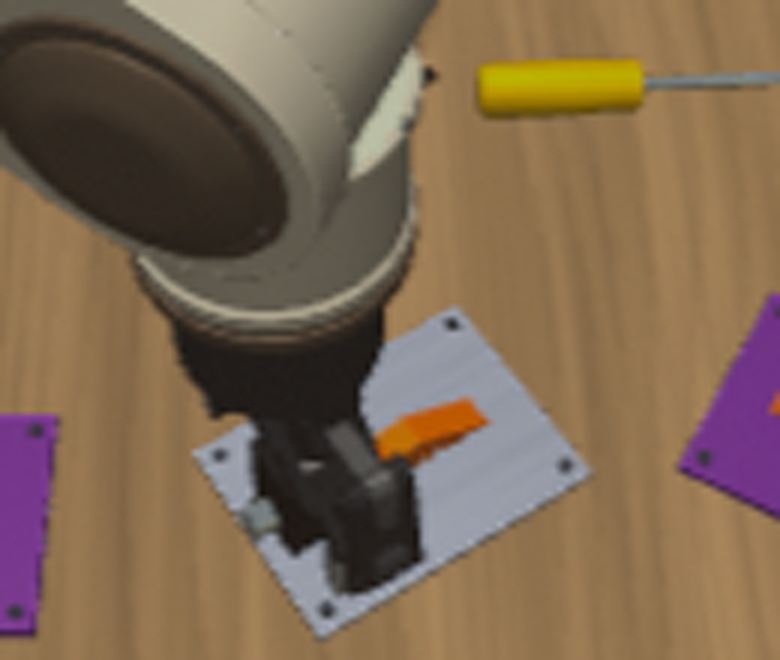

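Call:
arm_command([
  {"claw":0,"dx":-0.5,"dy":-0.3,"dz":-0.3,"turn":0},
  {"claw":0,"dx":0,"dy":-0.1,"dz":0,"turn":0},
  {"claw":0,"dx":0,"dy":0,"dz":0,"turn":0},
])

```text
time_s: 4.9
tool_pos: [0.5463, -0.2009, 0.0213]
tcp_rot: [-2.737, 1.559, -0.638]
contact_force: [-0.4, -0.7, -1.0]
opening: 0.998
```

```bash
python3 - <<'E'
from mv import *
p=[.577,-.1825,.531]
g=pt(p,[-.036,0,0]);go([g[0],g[1],.021],.531)
E
```

```text
t 4.9 tcp [ 0.5463 -0.2009  0.0213] xaxis [ 0.009 -0.007 -1.   ] F [-0.4 -0.7 -1. ] M [-0.    0.03 -0.04] open 0.998 q [-0.48  0.31  1.68 -0.    1.13 -2.58]
turn -0.0026 now cm [0.03 0.02 0.03] after turn cm [0.03 0.02 0.03]
```

Spot on; close.

Call:
arm_command([
  {"claw":255,"dx":0,"dy":0,"dz":0,"turn":0},
  {"claw":255,"dx":0,"dy":0,"dz":0,"turn":0},
  {"claw":255,"dx":0,"dy":0,"dz":0,"turn":0},
  {"claw":255,"dx":0,"dy":0,"dz":0,"turn":0},
  {"claw":255,"dx":0,"dy":0,"dz":0,"turn":0},
  {"claw":255,"dx":0,"dy":0,"dz":0,"turn":0},
], newtons=100)

```text
time_s: 5.5
tool_pos: [0.5472, -0.2013, 0.0233]
tcp_rot: [-2.706, 1.556, -0.607]
contact_force: [1.4, -0.0, -1.0]
opening: 0.341
```

```bash
python3 - <<'E'
from mv import *
p=[.577,-.1825,.531]
g=pt(p,[-.036,0,0]);go([g[0],g[1],.021],.531)
E
```

```text
t 5.5 tcp [ 0.5472 -0.2013  0.0233] xaxis [ 0.012 -0.008 -1.   ] F [ 1.4 -0.  -1. ] M [ 0.01  0.01 -0.03] open 0.341 q [-0.48  0.31  1.68 -0.    1.13 -2.58]
turn -0.0025 now cm [0.23 0.08 0.12] after turn cm [0.23 0.08 0.12]
```

Call:
arm_command([
  {"claw":255,"dx":-1,"dy":0,"dz":0,"turn":0},
  {"claw":255,"dx":-2,"dy":0,"dz":0,"turn":0},
  {"claw":255,"dx":-2,"dy":0,"dz":0,"turn":0},
  {"claw":255,"dx":-2,"dy":0,"dz":0,"turn":0},
  {"claw":255,"dx":-1,"dy":0,"dz":0,"turn":0},
  {"claw":255,"dx":0,"dy":0,"dz":0,"turn":0},
], newtons=100)

```text
time_s: 6.1
tool_pos: [0.5445, -0.1998, 0.1063]
tcp_rot: [-2.792, 1.561, -0.693]
contact_force: [-0.8, -1.0, -4.0]
opening: 0.34
```

```bash
python3 - <<'E'
from mv import *
go([.474,.199,.127],.078)
c=cap("side");crop(c,205,150,130,110,6,"s4.png")
E
```

```text
t 6.1 tcp [ 0.5445 -0.1998  0.1063] xaxis [ 0.008 -0.006 -1.   ] F [-0.8 -1.  -4. ] M [-0.1   0.09  0.01] open 0.34 q [-0.48  0.23  1.6  -0.    1.3  -2.58]
turn 0.4505 now cm [ -2.38 -14.03  37.98] after turn cm [-2.38  3.91 40.3 ]
```

View pics/s4.png

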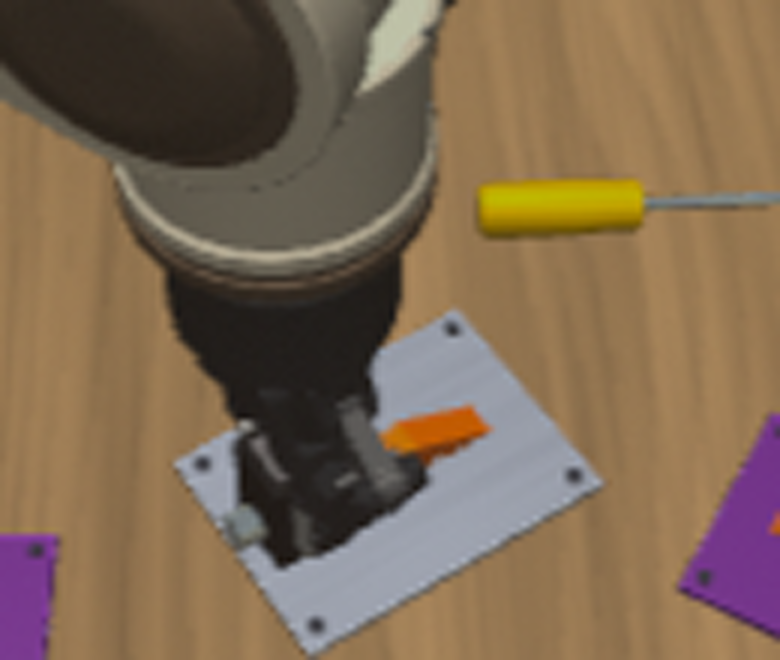

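Call:
arm_command([
  {"claw":255,"dx":-0.8,"dy":0,"dz":0,"turn":0.11},
  {"claw":255,"dx":-0.8,"dy":0,"dz":0,"turn":0.12},
  {"claw":255,"dx":-0.6,"dy":0,"dz":1,"turn":0.12},
  {"claw":255,"dx":0,"dy":0,"dz":2,"turn":0.09},
  {"claw":255,"dx":0,"dy":0.3,"dz":3,"turn":0},
  {"claw":255,"dx":0,"dy":0.3,"dz":3.5,"turn":0},
  {"claw":255,"dx":0,"dy":0.3,"dz":3.5,"turn":0},
  {"claw":255,"dx":0,"dy":0.3,"dz":3.5,"turn":0},
])

```text
time_s: 6.95
tool_pos: [0.512, -0.0338, 0.1175]
tcp_rot: [1.738, 1.565, -2.911]
contact_force: [0.5, 0.2, -4.1]
opening: 0.341
```

```bash
python3 - <<'E'
from mv import *
go([.474,.199,.127],.078)
E
```

```text
t 6.95 tcp [ 0.512  -0.0338  0.1175] xaxis [-0.006 -0.001 -1.   ] F [ 0.5  0.2 -4.1] M [-0.01  0.1  -0.03] open 0.341 q [-0.21  0.09  1.74 -0.    1.32 -1.85]
turn -0.0145 now cm [-0.96  2.32 23.47] after turn cm [-0.96  1.98 23.5 ]
```

Call:
arm_command([
  {"claw":255,"dx":-0.5,"dy":0.3,"dz":3.5,"turn":-0.014},
  {"claw":255,"dx":-0.3,"dy":0.3,"dz":3.5,"turn":0},
  {"claw":255,"dx":0,"dy":0.3,"dz":3.5,"turn":0},
  {"claw":255,"dx":0,"dy":0.3,"dz":3.5,"turn":0},
  {"claw":255,"dx":0,"dy":0.2,"dz":3,"turn":0},
  {"claw":255,"dx":0,"dy":0.2,"dz":2,"turn":0},
  {"claw":255,"dx":0,"dy":0,"dz":1,"turn":0},
  {"claw":255,"dx":0,"dy":0,"dz":0,"turn":0},
])

```text
time_s: 7.75
tool_pos: [0.4737, 0.1757, 0.1171]
tcp_rot: [1.551, 1.552, -3.079]
contact_force: [0.1, -0.7, -4.6]
opening: 0.337
```

```bash
python3 - <<'E'
from mv import *
go([.474,.199,.127],.078)
c=cap("side");crop(c,190,85,130,100,6,"s5.png");c=cap("top");crop(c,140,100,130,160,4,"t5.png")
E
```

```text
t 7.75 tcp [0.4737 0.1757 0.1171] xaxis [-0.019 -0.001 -1.   ] F [ 0.1 -0.7 -4.6] M [-0.01  0.06 -0.04] open 0.337 q [ 0.2   0.09  1.75  0.    1.33 -1.45]
turn 0.0038 now cm [-1.   -0.2   2.32] after turn cm [-1.   -0.19  2.32]
```

View pics/s5.png

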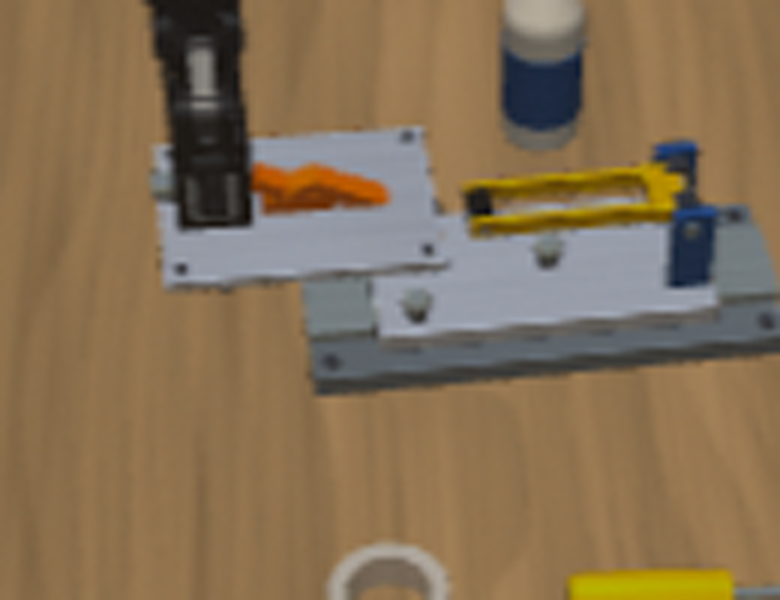

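View pics/t5.png

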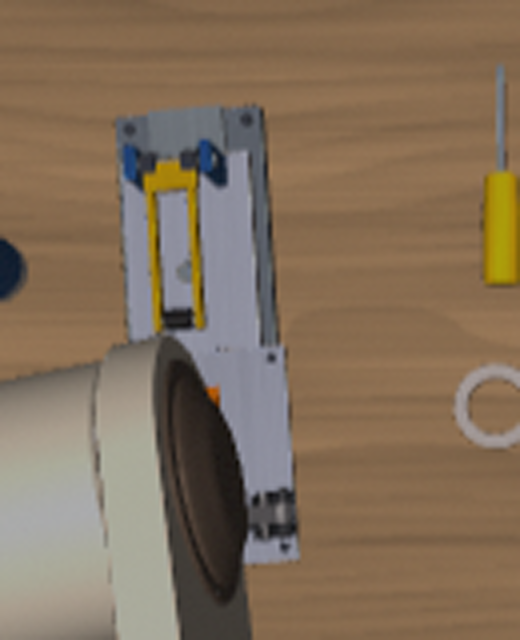

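Call:
arm_command([
  {"claw":255,"dx":0,"dy":-0.2,"dz":1.5,"turn":0},
  {"claw":255,"dx":0.5,"dy":0,"dz":0.7,"turn":0},
  {"claw":255,"dx":1,"dy":0,"dz":0.2,"turn":0},
  {"claw":255,"dx":1,"dy":0,"dz":0,"turn":0},
  {"claw":255,"dx":0.5,"dy":0,"dz":0,"turn":0},
  {"claw":255,"dx":0,"dy":0,"dz":0,"turn":0},
])

```text
time_s: 8.45
tool_pos: [0.4739, 0.1967, 0.0833]
tcp_rot: [1.621, 1.551, -3.014]
contact_force: [-0.4, -0.3, -3.3]
opening: 0.34
```

```bash
python3 - <<'E'
from mv import *
go([.474,.199,.08],.078)
c=cap("side");crop(c,210,85,100,75,8,"s6.png")
E
```

```text
t 8.45 tcp [0.4739 0.1967 0.0833] xaxis [-0.02  -0.003 -1.   ] F [-0.4 -0.3 -3.3] M [0.01 0.07 0.06] open 0.34 q [ 0.24  0.13  1.77  0.    1.26 -1.41]
turn -0.001 now cm [ 0.33 -0.04  0.23] after turn cm [ 0.33 -0.04  0.23]
```

View pics/s6.png

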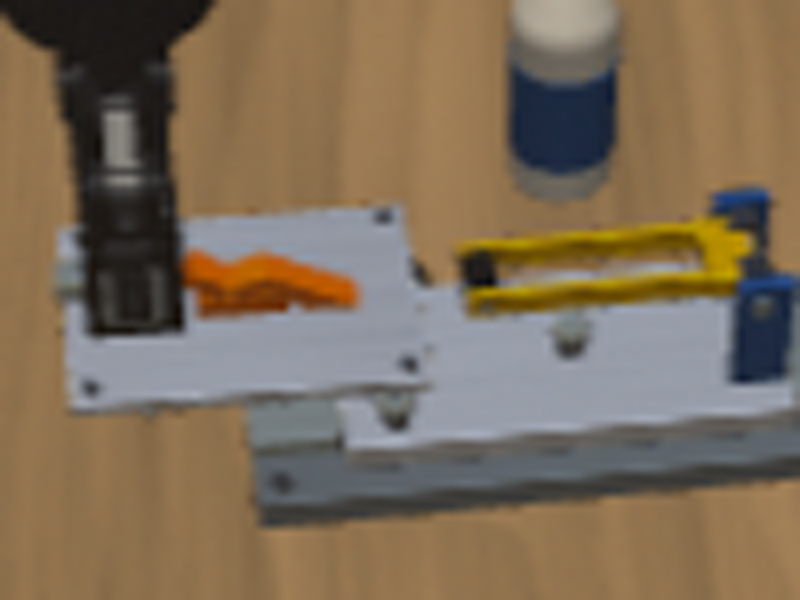

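```bash
python3 - <<'E'
from mv import *
c=cap("side")
P=np.array([[-.062,.048,.006],[.068,.048,.006],[.068,-.048,.006],[-.062,-.048,.006]])
uv=px([(60,230),(402,205),(430,385),(68,410)],210,85,8)
print(fit([(c,P,uv)],[.51,.2,.08,.06]))
from scipy.optimize import least_squares
def TT(p,X):
    R=Ro.from_euler("ZYX",[p[2],p[4],0]).as_matrix();return X@R.T+[p[0],p[1],p[3]]
for z in(.064,.066,.068):
    f=lambda p:(proj(c,TT([p[0],p[1],p[2],z,p[3]],P))-uv).ravel()
    r=least_squares(f,[.51,.2,.08,0]);print(z,r.x.round(4),r.cost)
B=np.array([[.035,0,.04],[-.035,-.03,.04]]);ub=px([(570,335),(396,407)],210,85,8)
print("balls",least_squares(lambda p:(proj(c,T([p[0],p[1],.078],B))-ub).ravel(),[.6,.2]).x)
s=get_state();print("tcp->origin pred",s["tool_pos"]+np.array([.036*np.cos(.079),.036*np.sin(.079),-.0165]))
go([.474,.199,.08],.078)
E
```

```text
(array([0.50743775, 0.20170296, 0.05717074, 0.06305723]), np.float64(0.3783600485427314), array([ 0.01577876,  0.23963208,  0.24477533,  0.13579221, -0.06032605,
       -0.37836005, -0.18555079,  0.02155939]))
0.064 [0.5074 0.2007 0.064  0.0135] 0.10756671720777465
0.066 [0.5076 0.1985 0.0642 0.0137] 0.12379482159647368
0.068 [0.5077 0.1963 0.0643 0.0139] 0.15820197005430553
balls [0.59856252 0.20803464]
tcp->origin pred [0.5101356  0.19967403 0.06768829]
t 8.55 tcp [0.4742 0.1968 0.0842] xaxis [-0.019 -0.002 -1.   ] F [-1.2 -0.2 -3.8] M [-0.01  0.08  0.01] open 0.335 q [ 0.24  0.13  1.76  0.    1.26 -1.41]
turn -0.0009 now cm [0.42 0.   0.22] after turn cm [ 0.42 -0.    0.22]
```

Call:
arm_command([
  {"claw":255,"dx":0,"dy":0,"dz":0.1,"turn":0},
])

```text
time_s: 8.65
tool_pos: [0.4744, 0.1977, 0.0845]
tcp_rot: [1.612, 1.552, -3.023]
contact_force: [0.6, 0.4, -3.3]
opening: 0.342
```

Call:
arm_command([
  {"claw":255,"dx":0,"dy":0,"dz":0.1,"turn":0},
])

```text
time_s: 8.75
tool_pos: [0.4745, 0.1987, 0.0848]
tcp_rot: [1.612, 1.553, -3.024]
contact_force: [0.4, 0.3, -4.4]
opening: 0.341
```

Call:
arm_command([
  {"claw":255,"dx":0.5,"dy":0,"dz":0.05,"turn":0},
  {"claw":255,"dx":0.5,"dy":0,"dz":0.03,"turn":0},
  {"claw":255,"dx":0.1,"dy":0,"dz":0,"turn":0},
], newtons=110)

```text
time_s: 9.05
tool_pos: [0.4745, 0.1998, 0.0736]
tcp_rot: [1.599, 1.554, -3.036]
contact_force: [-0.2, -0.4, -4.4]
opening: 0.34
```

```bash
python3 - <<'E'
from mv import *
go([.524,.2033,.0742],.078)
c=cap("side");crop(c,210,85,100,75,8,"s7.png")
E
```

```text
t 9.05 tcp [0.4745 0.1998 0.0736] xaxis [-0.017 -0.002 -1.   ] F [-0.2 -0.4 -4.4] M [0.01 0.13 0.02] open 0.34 q [ 0.25  0.15  1.77  0.    1.24 -1.4 ]
turn -0.0012 now cm [-0.15 -4.96 -0.03] after turn cm [-0.15 -4.96 -0.03]
```

View pics/s7.png

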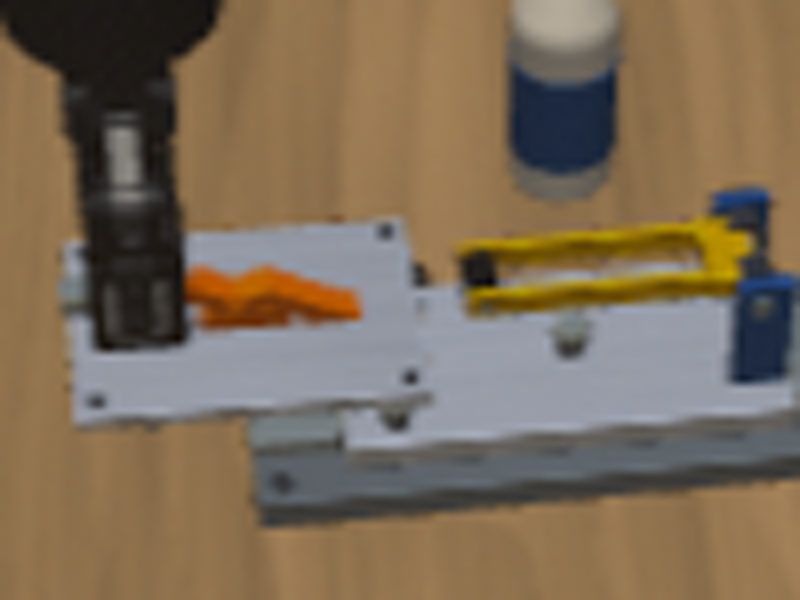

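Call:
arm_command([
  {"claw":255,"dx":-0.05,"dy":-0.7,"dz":0,"turn":0},
  {"claw":255,"dx":-0.03,"dy":-1,"dz":0,"turn":0},
  {"claw":255,"dx":-0.03,"dy":-1,"dz":0,"turn":0},
  {"claw":255,"dx":-0.02,"dy":-0.8,"dz":0,"turn":0},
  {"claw":255,"dx":-0.02,"dy":-0.3,"dz":0,"turn":0},
])

```text
time_s: 9.6
tool_pos: [0.5164, 0.2029, 0.0748]
tcp_rot: [1.598, 1.555, -3.038]
contact_force: [0.3, 0.1, -3.9]
opening: 0.336
```

```bash
python3 - <<'E'
from mv import *
go([.5635,.2064,.0737],.078)
c=cap("side");crop(c,210,85,100,75,8,"s8.png")
E
```

```text
t 9.6 tcp [0.5164 0.2029 0.0748] xaxis [-0.016 -0.002 -1.   ] F [ 0.3  0.1 -3.9] M [-0.07  0.11  0.  ] open 0.336 q [ 0.23  0.22  1.68  0.    1.26 -1.41]
turn -0.0013 now cm [ 0.03 -4.73 -0.01] after turn cm [ 0.03 -4.73 -0.02]
```

View pics/s8.png

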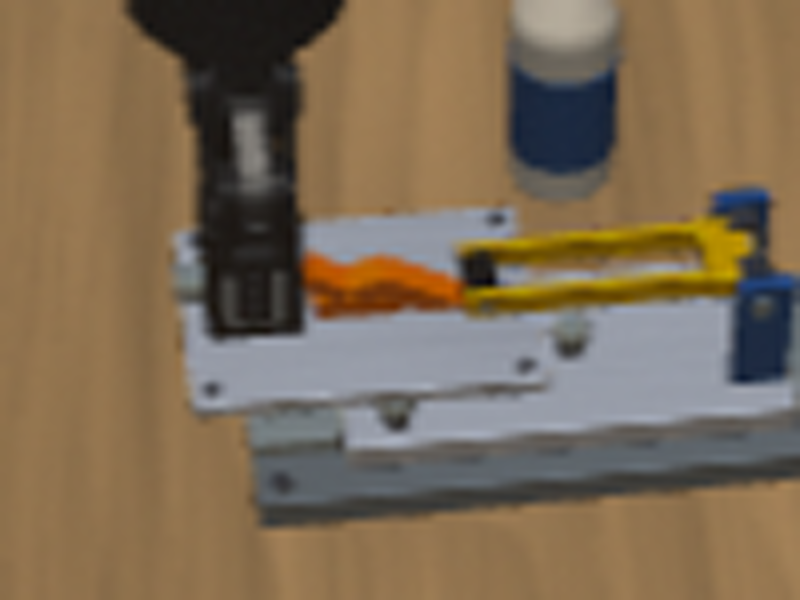

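Call:
arm_command([
  {"claw":255,"dx":0.02,"dy":-0.6,"dz":0,"turn":0},
  {"claw":255,"dx":0.02,"dy":-0.6,"dz":0,"turn":0},
  {"claw":255,"dx":0,"dy":-0.4,"dz":0,"turn":0},
])

```text
time_s: 9.95
tool_pos: [0.5305, 0.204, 0.0719]
tcp_rot: [1.61, 1.547, -3.026]
contact_force: [-5.8, 0.7, -11.6]
opening: 0.339
```

```bash
python3 - <<'E'
from mv import *
go([.5635,.2064,.0737],.078)
E
```

```text
t 9.95 tcp [0.5305 0.204  0.0719] xaxis [-0.023 -0.003 -1.   ] F [ -5.8   0.7 -11.6] M [-0.    1.67  0.12] open 0.339 q [ 0.23  0.26  1.64  0.    1.26 -1.42]
turn -0.0011 now cm [-0.26 -3.3  -0.01] after turn cm [-0.26 -3.3  -0.01]
```

Call:
arm_command([
  {"claw":255,"dx":-0.25,"dy":-0.6,"dz":0,"turn":0},
  {"claw":255,"dx":-0.15,"dy":-0.6,"dz":0,"turn":0},
])

```text
time_s: 10.15
tool_pos: [0.5398, 0.2047, 0.0727]
tcp_rot: [1.619, 1.538, -3.016]
contact_force: [-8.3, 0.1, -13.6]
opening: 0.337
```

```bash
python3 - <<'E'
from mv import *
go([.5635,.2064,.0737],.078)
c=cap("side");crop(c,210,85,100,75,8,"s9.png")
E
```

```text
t 10.15 tcp [0.5398 0.2047 0.0727] xaxis [-0.033 -0.004 -0.999] F [ -8.3   0.1 -13.6] M [-0.07  1.91  0.08] open 0.337 q [ 0.23  0.28  1.61  0.    1.28 -1.42]
turn -0.0007 now cm [-0.18 -2.37 -0.01] after turn cm [-0.18 -2.37 -0.01]
```

View pics/s9.png

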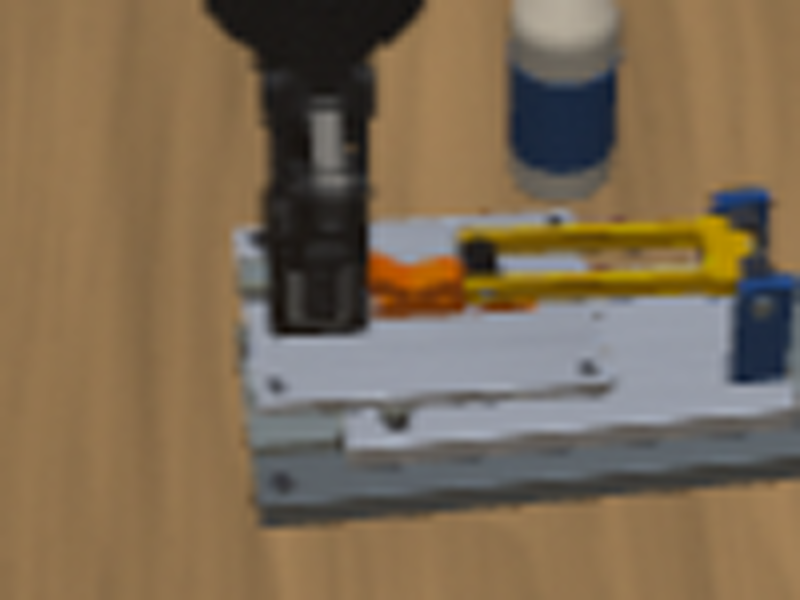

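Call:
arm_command([
  {"claw":255,"dx":-0.25,"dy":-0.7,"dz":0,"turn":0},
  {"claw":255,"dx":-0.2,"dy":-0.5,"dz":0,"turn":0},
])

```text
time_s: 10.4
tool_pos: [0.5491, 0.2054, 0.0733]
tcp_rot: [1.626, 1.527, -3.009]
contact_force: [-8.2, -0.7, -15.0]
opening: 0.34
```

```bash
python3 - <<'E'
from mv import *
go([.5635,.2064,.0737],.078)
E
```

```text
t 10.4 tcp [0.5491 0.2054 0.0733] xaxis [-0.043 -0.006 -0.999] F [ -8.2  -0.7 -15. ] M [-0.01  1.8   0.1 ] open 0.34 q [ 0.22  0.3   1.58  0.    1.3  -1.43]
turn -0.0003 now cm [-0.1  -1.44 -0.01] after turn cm [-0.1  -1.44 -0.01]
```

Call:
arm_command([
  {"claw":255,"dx":-0.2,"dy":-0.5,"dz":0,"turn":0},
  {"claw":255,"dx":-0.15,"dy":-0.3,"dz":0,"turn":0},
])

```text
time_s: 10.6
tool_pos: [0.5557, 0.2058, 0.0737]
tcp_rot: [1.632, 1.521, -3.002]
contact_force: [1.1, -0.1, -16.8]
opening: 0.335
```

```bash
python3 - <<'E'
from mv import *
go([.5635,.2064,.0737],.078)
c=cap("side");crop(c,210,85,100,75,8,"s10.png")
E
```

```text
t 10.6 tcp [0.5557 0.2058 0.0737] xaxis [-0.05  -0.007 -0.999] F [  1.1  -0.1 -16.8] M [0.11 0.25 0.03] open 0.335 q [ 0.22  0.32  1.56  0.    1.31 -1.43]
turn -0.0001 now cm [-0.04 -0.78 -0.  ] after turn cm [-0.04 -0.78 -0.  ]
```

View pics/s10.png

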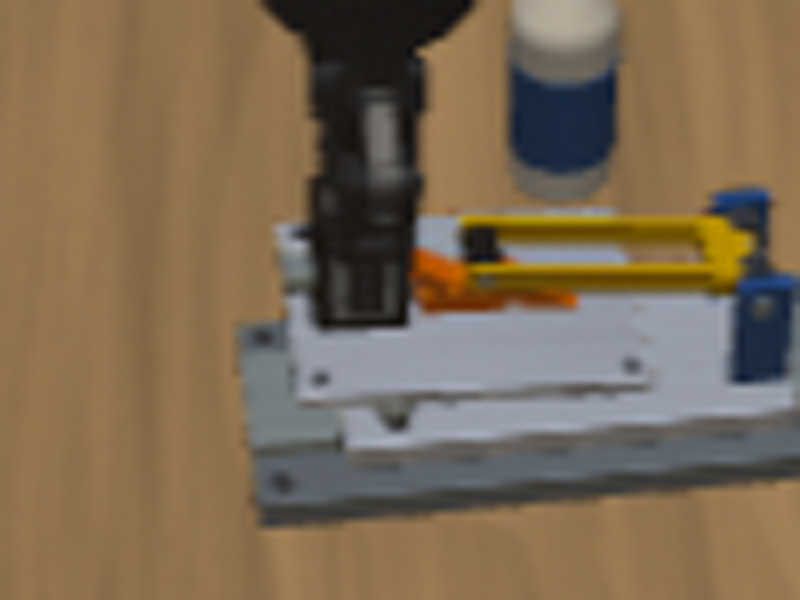

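Call:
arm_command([
  {"claw":255,"dx":-0.05,"dy":-0.4,"dz":0,"turn":0},
  {"claw":255,"dx":-0.03,"dy":-0.2,"dz":0,"turn":0},
])

```text
time_s: 10.85
tool_pos: [0.5626, 0.2063, 0.0738]
tcp_rot: [1.632, 1.521, -3.002]
contact_force: [2.0, 1.9, -16.0]
opening: 0.336
```

```bash
python3 - <<'E'
from mv import *
go([.5635,.2064,.0737],.078)
c=cap("side");crop(c,210,85,100,75,8,"s11.png")
E
```

```text
t 10.85 tcp [0.5626 0.2063 0.0738] xaxis [-0.049 -0.007 -0.999] F [  2.    1.9 -16. ] M [0.15 0.15 0.01] open 0.336 q [ 0.22  0.33  1.54  0.    1.32 -1.43]
turn -0.0002 now cm [ 0.   -0.09 -0.  ] after turn cm [ 0.   -0.09 -0.  ]
```

View pics/s11.png

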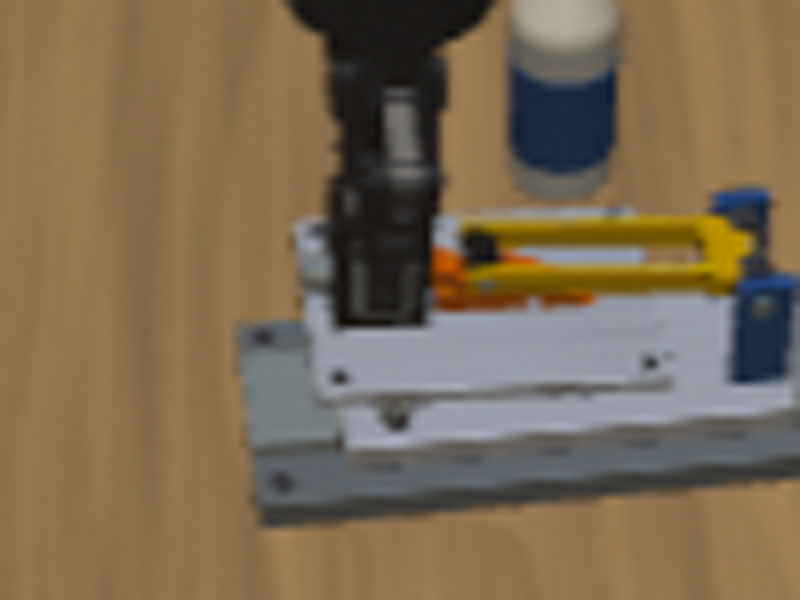

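```bash
python3 - <<'E'
from mv import *
c=cap("side")
p=[.5986,.2080,.078]
for d in(0,-.003,-.006,-.01):
    P=np.array([[-.062+d,-.048,.0625],[.068+d,-.048,.0575],[-.062+d,.048,.0625]])
    print(d,((proj(c,T(p,P))-[210,85]+.5)*8-.5).round(0).tolist())
B=np.array([[.0+a,0,.0705] for a in(0,)])
print("roller axis at rest",((proj(c,T(p,B))-[210,85]+.5)*8-.5).round())
E
```

```text
0 [[326.0, 404.0], [682.0, 381.0], [300.0, 228.0]]
-0.003 [[317.0, 405.0], [674.0, 382.0], [292.0, 228.0]]
-0.006 [[309.0, 405.0], [666.0, 382.0], [285.0, 229.0]]
-0.01 [[298.0, 406.0], [655.0, 383.0], [274.0, 230.0]]
roller axis at rest [[479. 282.]]
```

Call:
arm_command([
  {"claw":255,"dx":0.15,"dy":-0.05,"dz":-0.03,"turn":0},
  {"claw":255,"dx":0.1,"dy":-0.05,"dz":0,"turn":0},
])

```text
time_s: 11.15
tool_pos: [0.5638, 0.2063, 0.0717]
tcp_rot: [1.625, 1.523, -3.009]
contact_force: [0.8, 1.4, -10.9]
opening: 0.338
```

```bash
python3 - <<'E'
from mv import *
go([.5635,.2064,.0737],.078)
E
```

```text
t 11.15 tcp [0.5638 0.2063 0.0717] xaxis [-0.048 -0.006 -0.999] F [  0.8   1.4 -10.9] M [-0.02 -0.   -0.09] open 0.338 q [ 0.22  0.33  1.55  0.    1.31 -1.43]
turn -0.0001 now cm [-0.2   0.04  0.01] after turn cm [-0.2   0.04  0.01]
```

Call:
arm_command([
  {"claw":255,"dx":0.15,"dy":0,"dz":0,"turn":0},
  {"claw":255,"dx":0.1,"dy":0,"dz":0,"turn":0},
])

```text
time_s: 11.35
tool_pos: [0.5641, 0.2061, 0.0703]
tcp_rot: [1.636, 1.524, -2.999]
contact_force: [-4.1, -1.4, -2.4]
opening: 0.334
```

```bash
python3 - <<'E'
from mv import *
go([.5635,.2064,.0737],.078)
c=cap("side");crop(c,210,85,100,75,8,"s12.png")
E
```

```text
t 11.35 tcp [0.5641 0.2061 0.0703] xaxis [-0.046 -0.007 -0.999] F [-4.1 -1.4 -2.4] M [-0.55  0.28 -0.32] open 0.334 q [ 0.22  0.33  1.55  0.    1.31 -1.43]
turn -0.0003 now cm [-0.34  0.07  0.03] after turn cm [-0.34  0.07  0.03]
```

View pics/s12.png

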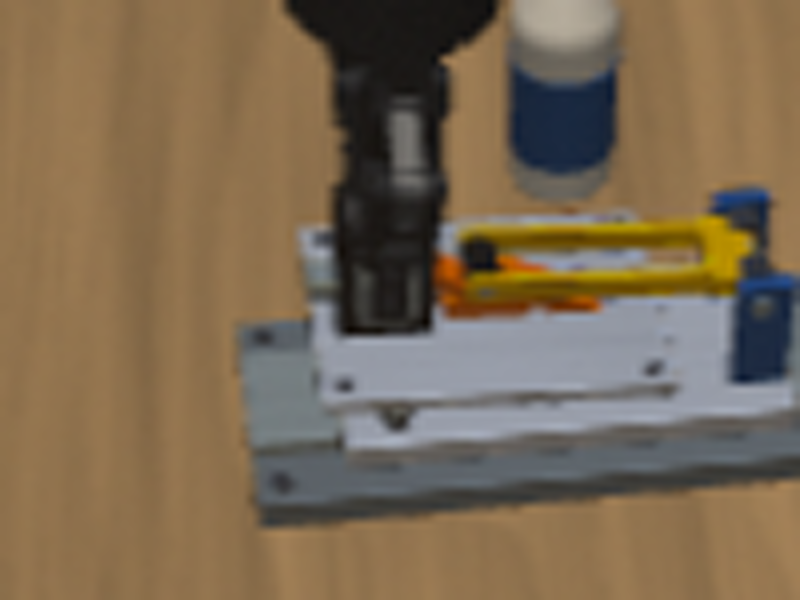

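Call:
arm_command([
  {"claw":130,"dx":0,"dy":0,"dz":0,"turn":0},
  {"claw":100,"dx":0,"dy":0,"dz":0,"turn":0},
  {"claw":60,"dx":0,"dy":0,"dz":0,"turn":0},
  {"claw":60,"dx":0,"dy":0,"dz":0,"turn":0},
])

```text
time_s: 11.8
tool_pos: [0.5658, 0.2065, 0.0729]
tcp_rot: [1.623, 1.53, -3.012]
contact_force: [0.2, 1.2, -0.1]
opening: 0.764
```

```bash
python3 - <<'E'
from mv import *
go([.5635,.2064,.0737],.078)
c=cap("side");crop(c,210,85,100,75,8,"s13.png")
E
```

```text
t 11.8 tcp [0.5658 0.2065 0.0729] xaxis [-0.041 -0.005 -0.999] F [ 0.2  1.2 -0.1] M [-0.05 -0.01 -0.03] open 0.764 q [ 0.22  0.33  1.54  0.    1.31 -1.43]
turn -0.0002 now cm [-0.07  0.23  0.01] after turn cm [-0.07  0.23  0.01]
```

View pics/s13.png

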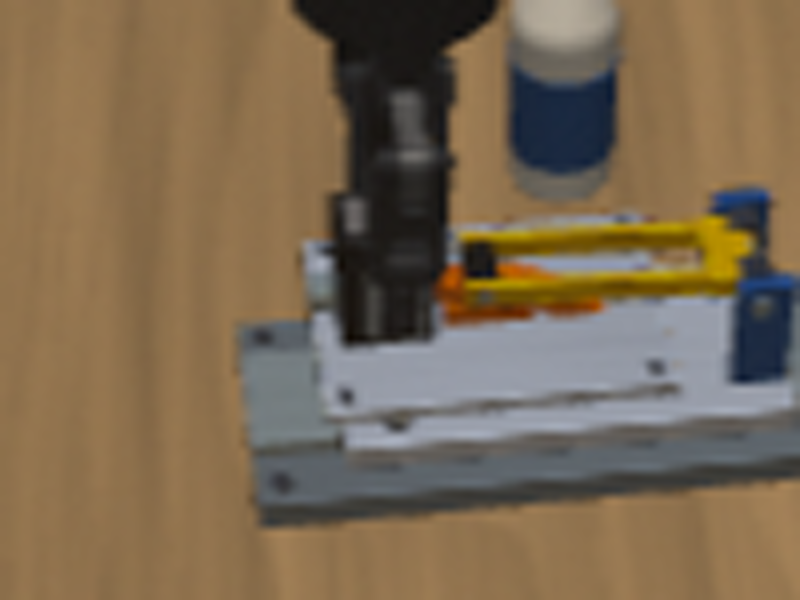

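Call:
arm_command([
  {"claw":40,"dx":-0.5,"dy":0.1,"dz":0,"turn":0},
  {"claw":40,"dx":-2,"dy":0.1,"dz":0,"turn":0},
  {"claw":40,"dx":-3,"dy":0.1,"dz":0,"turn":0},
  {"claw":40,"dx":-3,"dy":0.1,"dz":0,"turn":0},
  {"claw":40,"dx":-3,"dy":0,"dz":0,"turn":0},
  {"claw":40,"dx":0,"dy":4,"dz":0,"turn":0},
  {"claw":40,"dx":0,"dy":5,"dz":0,"turn":0},
  {"claw":40,"dx":0,"dy":5,"dz":-3,"turn":0},
])

```text
time_s: 12.65
tool_pos: [0.4357, 0.1718, 0.1995]
tcp_rot: [1.605, 1.531, -3.029]
contact_force: [0.0, -1.6, 1.9]
opening: 0.843
```

Call:
arm_command([
  {"claw":40,"dx":0,"dy":0,"dz":-5,"turn":0},
  {"claw":40,"dx":0,"dy":0,"dz":-5,"turn":0},
  {"claw":40,"dx":0,"dy":0,"dz":-5,"turn":0},
  {"claw":40,"dx":0,"dy":0,"dz":-5,"turn":0},
  {"claw":40,"dx":0,"dy":0,"dz":-3,"turn":0},
  {"claw":40,"dx":0,"dy":0,"dz":0,"turn":0},
])

```text
time_s: 13.25
tool_pos: [0.4488, -0.0641, 0.2045]
tcp_rot: [1.668, 1.538, -2.962]
contact_force: [-0.2, -0.1, 0.1]
opening: 0.841
```

```bash
python3 - <<'E'
from mv import *
go([.5635,.2064,.0737],.078)
c=cap("side");crop(c,220,85,100,75,8,"s14.png");cv2.imwrite("pics/s14f.png",c["image"][:,:,::-1]);c=cap("top");crop(c,150,110,100,120,5,"t14.png")
import pickle;pickle.dump({"side":cap("side"),"top":c},open("c1.pkl","wb"))
E
```

```text
t 13.25 tcp [ 0.4488 -0.0641  0.2045] xaxis [-0.032 -0.006 -0.999] F [-0.2 -0.1  0.1] M [ 0.01  0.   -0.02] open 0.841 q [-0.3  -0.07  1.72 -0.02  1.52 -1.95]
turn 0.0045 now cm [ 12.54 -14.08  26.05] after turn cm [ 12.54 -13.96  26.11]
```

View pics/s14.png

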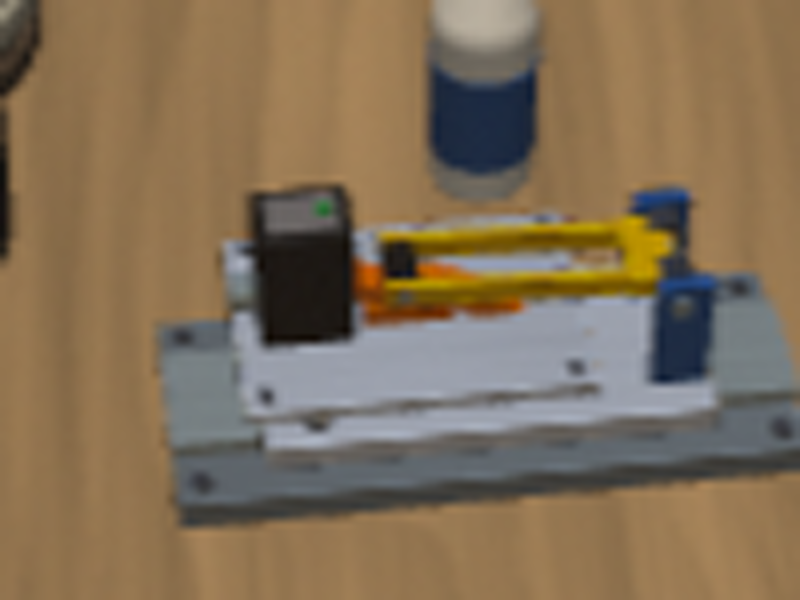

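View pics/t14.png

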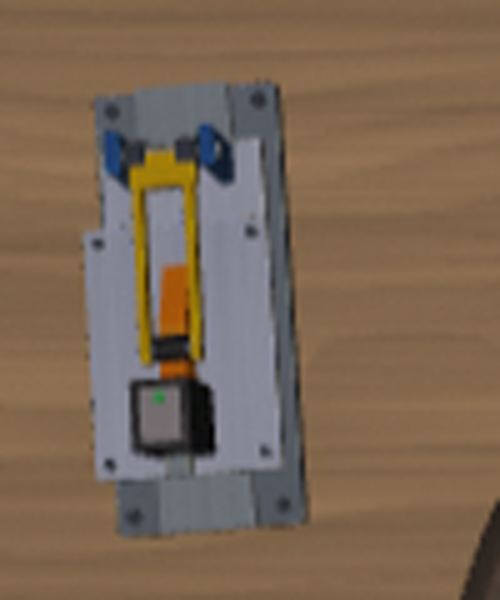

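View pics/s14f.png

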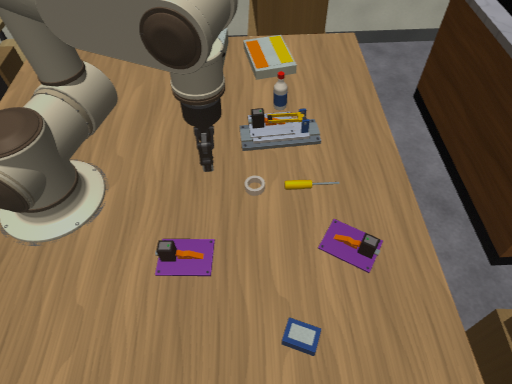

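```bash
python3 - <<'E'
from mv import *
import pickle
c=pickle.load(open("c1.pkl","rb"));S,Tp=c["side"],c["top"]
P=np.array([[-.062,.048,.006],[-.062,-.048,.006],[.068,-.048,.006],[.068,.048,.006]])
us=px([(226,242),(243,418),(600,388)],220,85,8);ut=px([(97,480),(282,467),(85,232)],150,110,5)
print(fit([(S,P[:3],us)],[.6,.2,.08,.05])[:2]);print(fit([(S,P[:3],us),(Tp,P[[0,1,3]],ut)],[.6,.2,.08,.05])[:2])
for nm,C,p,i,u in(("side",S,[.5986,.2080,.078],[0,1,2],us),("top",Tp,[.6002,.2095,.078],[0,1,3],ut)):
  for z in(.0496,.053): print(nm,z,(proj(C,T(p+[z],P[i]))-u).round(2).tolist())
# differential: roller in side pic before/after
c0=pickle.load(open("c0.pkl","rb"))
def blob(im,x0,y0,x1,y1):
    g=im[y0:y1,x0:x1].max(2);m=(g<60);y,x=np.nonzero(m);return x.mean()+x0,y.mean()+y0,m.sum()
print(blob(c0["side"]["image"],266,114,275,124),blob(S["image"],266,112,275,124))
p=[.5986,.2080,.078]
for th in(0,.055,.09,.13):print(th,proj(S,T(p,np.array([[0,0,.0705+.1*th]]))).round(2))
E
```

```text
(array([0.5990157 , 0.21026811, 0.05732763, 0.04648927]), np.float64(0.1837459820858669))
(array([0.59931512, 0.20736545, 0.06391039, 0.04914672]), np.float64(0.40158956218257913))
side 0.0496 [[-0.62, -0.04], [0.4, -0.05], [0.23, -0.42]]
side 0.053 [[-0.66, -0.9], [0.36, -0.9], [0.3, -1.28]]
top 0.0496 [[-0.8, 0.22], [-0.39, -0.24], [-1.18, -0.36]]
top 0.053 [[-1.19, 0.15], [-0.65, -0.33], [-1.58, -0.61]]
(np.float64(269.5), np.float64(118.5), np.int64(16)) (np.float64(269.625), np.float64(117.25), np.int64(16))
0 [[269.46 119.8 ]]
0.055 [[269.47 118.38]]
0.09 [[269.48 117.47]]
0.13 [[269.49 116.43]]
```

```bash
python3 - <<'E'
from station import *
print(job_done())
E
```

```text
the job is handed in; nothing more can be done
None
```

I gripped the plate by its camera body and carried it to the rail bed. I slid it over the balls, ridge first, under the roller. At the crest the push-back flipped from −8 N to a slight forward pull. I then eased the plate down, let go, moved the arm well clear and handed the job in at about 13.4 s of the 61 s limit.

My last checks, taken from the pictures after letting go:
- **Height:** a fit to both cameras puts the plate's underside at 49.1 mm, against 49.6 mm for home.
- **Along the rail:** the plate's origin agrees with the balls' middle to within about 1 mm.
- **Sideways:** the fit puts it about 2 mm off the balls' middle, about the calibration error and inside the 4 mm limit.
- **Roller:** it rose about 1.25 pixels from its rest position. That is roughly 0.048 rad, where home is about 0.055, so it looks to be in the notch.
- **Contact and bystanders:** the measured force on the tool is about zero. In the side picture the tape, bottle and driver look unmoved, and nothing touched the box.

**Disagreement:** the fit gives the plate's yaw as 0.057 to 0.064 rad, against about 0.078 for the bed. I put that down to blurry corner readings rather than a real misalignment. It is inside the 0.05 rad limit either way.

The gripper tilted up to about 0.05 rad while sliding the plate in. After letting go, the plate's height in the picture fits it lying flat.

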